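# Shut the belt grinder down

## Robot

A 6-joint arm with a two-finger parallel gripper is mounted at the origin on the work surface. World frame = base frame: x ahead of the robot, y to its left, z up, the work surface at z = 0. Lengths are in m, angles in rad, forces in N, time in s.
With the tool pointing down it reaches from about 0.3 to 0.875 m from the base axis. Payload 4.2 kg.
Tool frame: the origin (TCP) lies between the finger pads; the fingertips stand 19 mm ahead of it and the grasp point (between the pads) is the TCP; z points along the fingers, y is the direction in which the jaws open and shut (so a half turn about z gives the same grasp; the last joint's range is limited). The gripper opens to 85 mm and grips with 20 to 120 N. Pads are 22 mm wide; open, the fingers measure 114 mm over their backs; the gripper's body (76 mm by 85 mm) begins 54 mm behind the grasp point. The pads swing forward as they close: fully open they stand 13 mm farther back than shut.
Start: joints at [-1.347, 0.32, 1.565, -0, 1.257, -0.02], TCP at [0.139, -0.558, 0.25] pointing down, gripper open.
Joint ranges: [-3.11, 3.11], [-0.84, 2.01], [0.21, 2.61], [-1.34, 4.49], [0.05, 2.63], [-2.56, 2.56]. Speed limits (rad/s): [2.57, 2.57, 3.14, 3.14, 3.14, 3.14].

## Interface

Orientations are given as a unit quaternion [w, x, y, z].
In Python, from workcell import * gives the robot as it stands.
- The arm moves only by the tool move_arm, never from a script. Its arguments are lists of equal length, an entry for each row: "offset": the shift along the tool's x, y, z in units of 25 mm (1.0 is 25 mm), a list of three; "dr": the turn, a rotation vector about the tool's x, y, z in units of 5 degrees (1.0 is 5 degrees), a list of three; "fingers": the gripper's target within -1 to 1 (fully open at 1, half-way at 0, shut at -1). In form: {"offset": [[tx, ty, tz], ...], "dr": [[rx, ry, rz], ...], "fingers": [fingers, ...]}. A call has 1 to 5 rows; each row is the pose to reach, as a shift and turn from the pose commanded when the call began, along the tool's axes at that moment; what a row does not reach only later rows make up. A row lasts 1/12 s, in which the tool goes at most 41.7 mm and 7.16 degrees, less where a joint would pass 70% of its speed; a pose out of reach is approached as far as the arm can. A call with a gripper value outside its range is refused whole. The fingers move at their own pace and stop on an object; "force" is the grip in N (left out, the last holds). Time passes only in rows, so rows that repeat a pose let the fingers close. It gives the time, the measured TCP pose, the force and the opening at its end, in the units of the state.
- sense(): the state, without advancing time (a new reading comes with each control period).
- get_image(name): name is "scene" or "top" or "wrist"; returns a dict with "color" (420x560x3 uint8, blue, green, red), "z_map" (420x560 float32, m along the optical axis (not along the pixel's ray), 0 where there is no reading), "K" (3x3 intrinsics, pixels), "pose" (4x4, takes a point from camera to world coordinates). Camera axes: x right, y down, z forward; pixel columns grow to the right and rows downward; lengths in m; the calibration is good to about 2 mm. The wrist camera is an equidistant fisheye: a pixel r from the principal point sees the ray r / f radians off the axis. A picture is of the moment at which its call begins.
- hand_in(): hands the job in, once; it reports no verdict.
Trained networks look in a picture, given as the dict that the camera call returned (one of the last four; its "shot" number tells which), for a name from the list of things; names that differ only in an ending like _2 or _b are one class to them, and where a whole thing is asked for, a point or a joint stands for the part that bears it (a point fixed in the world has none). Each returns a list of dicts, best first, with "score" (0 to 1); they miss things now and then, are a little off and sometimes report something else, mostly with a low value. They report only what shows in the picture. A call takes as long as a camera call.
- look_for(picture, target): "point" ([x, y, z] in m, in world coordinates, good to about 4 mm: the middle of the surface that is visible of it).
- pinpoint(picture, target): "point" ([x, y, z] in m, in world coordinates, good to about 4 mm: a listed point, or the origin of a listed thing).
The state is a dict: "clock": time; "joints": joint angles; "qd": joint speeds; "joint_torque": joint torques, N m; "eef_pos": TCP position; "orientation": TCP orientation; "ft_force": force on the tool from outside, world axes, zero at the start; "torque": the same for the moment, N m; "grip_width": finger opening in m.
Only numpy, scipy, OpenCV 4.12 (cv2) and the standard library are available. Lean on these libraries where they do the work, as an engineer would, in place of code of your own. Each camera call takes 0.05 s, during which the arm holds its last target.

## Task

Shut the belt grinder down: with the fingertips gently press the mushroom-headed stop button down and let it come back up, then lightly push the grinder's isolator, the longer of the two levers, right over, away from the robot, until it rests against its stop. Nothing is to be gripped. Leave the other three buttons and the short lever alone, do not disturb the loose things on the bench, and finish with the hand clear.

Things in the scene. Friction and masses are not known exactly. Their poses are not given: they have to be found in the camera images.
- mushroom_top (a point): the STOP button: the middle of the top of the black mushroom-headed push button, the only one with an overhanging domed head (40 mm across, wider than its stem, and taller than the other three). At rest this point is 31.5 mm above the lid of the button station, 91.5 mm above the bench; its z axis points up. It goes down 8 mm on a spring (about 1.5 N to start, 6 N at the bottom) and comes back up by itself.
- mushroom (a joint): how far the mushroom button is pressed, m: 0 up, 0.008 fully down; it counts as pressed from 0.005
- round_top (a point): the middle of the top of the plain flat round black button (28 mm across), to be left alone; 82 mm above the bench. It goes down 8 mm on a spring (about 1.5 N to start, 6 N at the bottom) and comes back up by itself.
- round (a joint): how far the round button is pressed, m (0 to 0.008)
- square_top (a point): the middle of the top of the flat square black button (28 mm), to be left alone; 82 mm above the bench. It goes down 8 mm on a spring (about 1.5 N to start, 6 N at the bottom) and comes back up by itself.
- square (a joint): how far the square button is pressed, m (0 to 0.008)
- ringed_top (a point): the middle of the top of the small round black button (23 mm across) that sits inside a raised aluminium ring (40 mm across, its rim 84 mm above the bench), to be left alone; 82 mm above the bench. It goes down 8 mm on a spring (about 1.5 N to start, 6 N at the bottom) and comes back up by itself.
- ringed (a joint): how far the ringed button is pressed, m (0 to 0.008)
- station: the fixed grey button station, a steel box 180 x 180 x 60 mm on the bench; origin at the centre of its underside. The four buttons stand on its lid at (+-45, +-45) mm along its own x and y axes, any button in any place.
- isolator_base: the fixed grey block of the grinder's isolator, the LONGER of the two levers: 70 x 50 x 25 mm; origin at the centre of its underside. The lever turns about an axis along the block's y, 22 mm above the origin. Off is towards the block's own +x side, which points roughly away from the robot (within 25 degrees).
- isolator_tip (a point): the centre of the black ball (26 mm across) at the end of the isolator's steel rod (10 mm thick); 90 mm from the lever's axis
- isolator (a joint): angle of the isolator lever, rad: at 0 it leans 0.5 rad from upright to the block's -x (on, towards the robot), upright at 0.5, at 1.0 it is against its stop, leaning 0.5 rad to +x (off). It is held by light friction (under 1 N at the ball) and stays where it is left; it starts between 0 and 0.2.
- shortlever_base: the fixed grey block of the dust extractor's lever, of the same form and size as the isolator's but with the shorter lever; origin at the centre of its underside. It may stand on either side of the isolator.
- shortlever_tip (a point): the centre of the black ball (26 mm across) at the end of the SHORTER lever, 50 mm from its axis; to be left alone
- block_mid (a point): centre of a loose steel block 80 x 70 x 25 mm with a medal lying on it; bystander
- medal_mid (a point): centre of the loose round medal, 48 mm across, 6 mm thick, on the steel block; bystander
- medal2_mid (a point): centre of a loose larger round medal, 60 mm across, 6 mm thick, lying on the bench; bystander
- bar_mid (a point): centre of a loose reddish bar of polishing compound, 90 x 30 x 28 mm; bystander
- tin_mid (a point): half-way up a loose round tin, 60 mm across, 70 mm high; bystander
- wrench_mid (a point): middle of a loose flat wrench, 180 mm long, 8 mm thick, lying; bystander
- brush_mid (a point): middle of a loose brush with wooden handle, 200 mm long, 42 mm wide, 20 mm thick, lying; bystander

How it is judged:
By the outcome, as a careful person would: the job done as asked, in the order asked, and still so for the second after the job is handed in, with the robot touching nothing.
It also fails if it takes over 48 s, if anything falls off the work surface, if the arm or the gripper's body presses on something with over 40 N, if the wrist force passes 120 N, or if a joint passes its speed limit or range.

## Working session

There is one attempt and no reset: what is moved stays moved. The work goes in short steps, Python scripts to look and compute and a tool call to move; the robot and the scene stay as the last step left them, time stands still between calls to the robot, and variables do not carry over. Pictures are saved under pics/ and viewed, and the job is handed in when it is done.

Besides the shell and the picture viewer there is one more tool, called after ">>>" as name(argument=value, ...) on one line, values as JSON. move_arm: Moves the arm, as the interface text tells. Its arguments: {"type":"object","properties":{"offset":{"type":"array"},"dr":{"type":"array"},"fingers":{"type":"array"},"force":{"type":"number"}},"required":["offset","dr","fingers"]}

```bash
mkdir -p pics; ls
python3 - <<'E'
from workcell import *
import cv2
s=sense();print(s['clock'],s['eef_pos'],s['orientation'],s['ft_force'],s['grip_width'])
for n in ['scene','top']:
    p=get_image(n);cv2.imwrite(f'pics/{n}1.png',p['color'])
    for t in ['mushroom_top','round_top','square_top','ringed_top','station','isolator_base','isolator_tip','shortlever_base','shortlever_tip','tin_mid','block_mid']:
        print(n,t,[([round(float(v),3) for v in d['point']],round(float(d['score']),2)) for d in pinpoint(p,t)[:3]])
print(sense()['clock'])
E
```

```text
pics
0.0 [ 0.13871389 -0.55756169  0.24948504] [-8.87299892e-04  9.92575739e-01  1.21624856e-01 -9.73603090e-05] [ 0.0818633   0.18006925 -0.17118746] 0.0857491263426599
scene mushroom_top [([0.594, 0.183, 0.091], 0.56), ([0.373, -0.068, 0.011], 0.35), ([0.536, 0.154, 0.002], 0.24)]
scene round_top [([0.562, 0.094, 0.082], 0.43)]
scene square_top [([0.475, 0.13, 0.083], 0.61)]
scene ringed_top [([0.513, 0.212, 0.085], 0.6)]
scene station [([0.539, 0.155, 0.004], 0.87)]
scene isolator_base [([0.545, -0.36, -0.005], 0.71)]
scene isolator_tip [([0.505, -0.359, 0.107], 0.42)]
scene shortlever_base [([0.51, -0.175, 0.002], 0.65)]
scene shortlever_tip [([0.706, -0.235, 0.004], 0.68), ([0.484, -0.173, 0.066], 0.49)]
scene tin_mid [([0.73, -0.062, 0.039], 0.64)]
scene block_mid [([0.372, -0.068, 0.01], 0.53)]
top mushroom_top [([0.596, 0.181, 0.095], 0.53), ([0.71, -0.236, 0.003], 0.28)]
top round_top [([0.563, 0.099, 0.081], 0.53)]
top square_top [([0.474, 0.13, 0.086], 0.52)]
top ringed_top [([0.49, -0.174, 0.066], 0.71), ([0.511, 0.212, 0.083], 0.53), ([0.771, 0.136, 0.006], 0.16)]
top station [([0.535, 0.151, -0.003], 0.86)]
top isolator_base [([0.542, -0.363, 0.001], 0.58), ([0.477, 0.131, 0.082], 0.31)]
top isolator_tip [([0.501, -0.36, 0.099], 0.67)]
top shortlever_base [([0.509, -0.169, -0.003], 0.62)]
top shortlever_tip [([0.488, -0.174, 0.066], 0.42)]
top tin_mid [([0.727, -0.061, 0.031], 0.6)]
top block_mid [([0.372, -0.063, 0.008], 0.95)]
1.2
```

View pics/scene1.png

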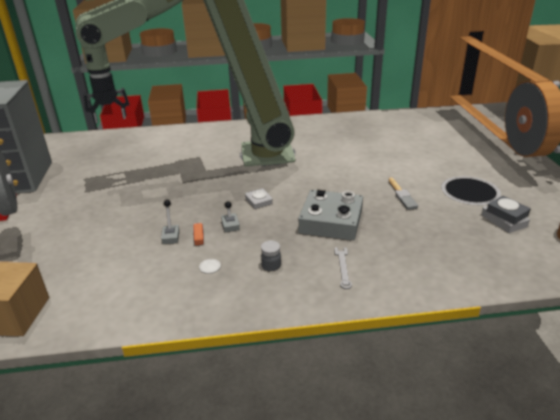

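View pics/top1.png

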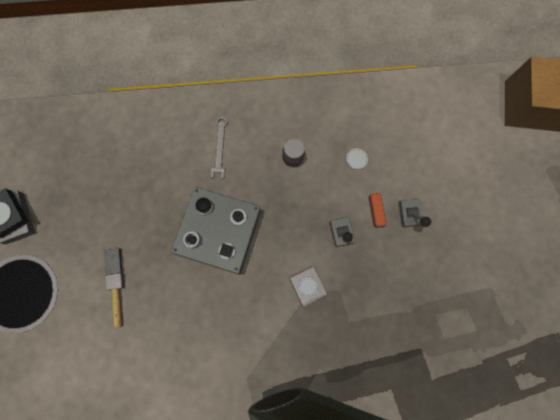

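The station has four buttons. The mushroom looks like the one at top (204,205). The longer lever is on the right, with its ball near (425,222). I'll zoom in and measure depth to confirm both.

```bash
cat > h.py <<'E'
import numpy as np
def cloud(p):
    z=p['z_map'];K=p['K'];v,u=np.mgrid[:z.shape[0],:z.shape[1]]
    c=np.stack([(u-K[0,2])/K[0,0]*z,(v-K[1,2])/K[1,1]*z,z],-1)
    return c@p['pose'][:3,:3].T+p['pose'][:3,3]
E
python3 - <<'E'
from workcell import *
from h import *
import cv2
ims=[]
for n,(r,c) in [('top',((180,280),(160,280))),('top',((185,245),(325,440))),('scene',((175,250),(150,250))),('scene',((180,245),(290,375)))]:
    p=get_image(n);im=p['color'][r[0]:r[1],c[0]:c[1]]
    ims.append(cv2.resize(im,(400,300),interpolation=cv2.INTER_CUBIC))
    if n=='top': P=cloud(p);
cv2.imwrite('pics/zoom.png',np.vstack([np.hstack(ims[:2]),np.hstack(ims[2:])]))
def rep(name,m):
    q=P[m];print(name,len(q),q.mean(0).round(4),q.min(0).round(3),q.max(0).round(3))
def box(x0,x1,y0,y1,z0,z1): return (P[...,0]>x0)&(P[...,0]<x1)&(P[...,1]>y0)&(P[...,1]<y1)&(P[...,2]>z0)&(P[...,2]<z1)
rep('mush',box(.56,.63,.15,.22,.083,.1))
rep('station',box(.4,.7,0,.3,.05,.07))
rep('isoball',box(.44,.62,-.42,-.31,.085,.14))
rep('isorod',box(.44,.62,-.42,-.31,.035,.085))
rep('isobase',box(.44,.62,-.42,-.31,.015,.03))
m=box(.44,.62,-.42,-.31,.015,.03)
print(cv2.minAreaRect(P[m][:,:2].astype(np.float32)*1000))
rep('shortball',box(.44,.62,-.24,-.12,.05,.12))
rep('shortbase',box(.44,.62,-.24,-.12,.015,.03))
print(cv2.minAreaRect(P[box(.44,.62,-.24,-.12,.015,.03)][:,:2].astype(np.float32)*1000))
rep('bar',box(.44,.65,-.31,-.23,.015,.04))
E
```

```text
mush 190 [0.5908 0.1757 0.0886] [0.573 0.157 0.083] [0.61  0.194 0.094]
station 4346 [0.5297 0.1491 0.0603] [0.419 0.036 0.05 ] [0.648 0.267 0.07 ]
isoball 97 [ 0.4996 -0.3579  0.1109] [ 0.488 -0.371  0.086] [ 0.513 -0.347  0.117]
isorod 61 [ 0.5307 -0.3585  0.0524] [ 0.509 -0.376  0.035] [ 0.548 -0.346  0.085]
isobase 388 [ 0.5409 -0.3561  0.0246] [ 0.505 -0.387  0.015] [ 0.576 -0.335  0.03 ]
((540.6001586914062, -360.8049621582031), (50.95146179199219, 70.3777084350586), 89.35150909423828)
shortball 85 [ 0.4836 -0.1739  0.0757] [ 0.472 -0.187  0.061] [ 0.497 -0.163  0.082]
shortbase 355 [ 0.5072 -0.1687  0.0245] [ 0.469 -0.2    0.015] [ 0.541 -0.144  0.03 ]
((505.0652770996094, -172.6502227783203), (69.8699951171875, 49.80104064941406), 6.901206016540527)
bar 398 [ 0.5532 -0.2717  0.0269] [ 0.51  -0.289  0.017] [ 0.601 -0.256  0.034]
```

View pics/zoom.png

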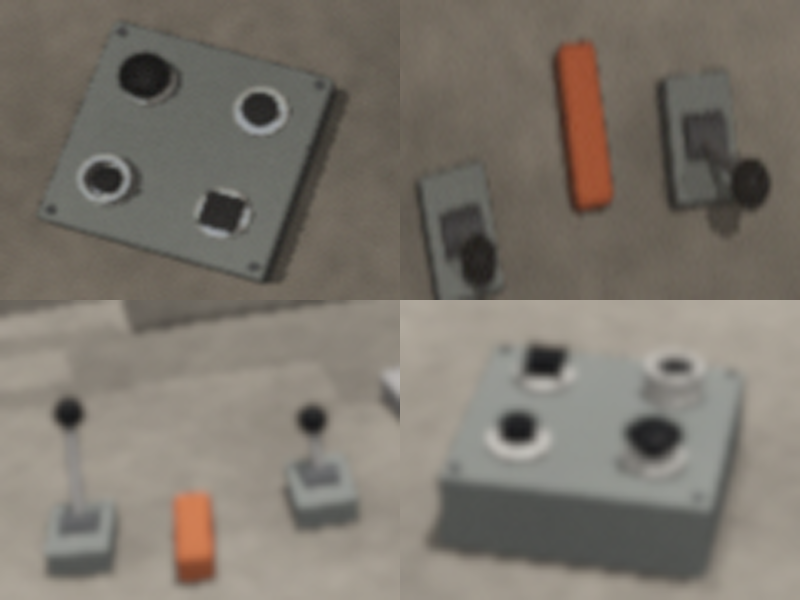

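The mushroom is the far-left black domed button: depth centre (0.592, 0.176), top about 0.092, which matches the given height. The isolator ball is at (0.500, -0.358, ~0.103), on a base at (0.541, -0.360) that is nearly aligned with x. I'm moving toward the mushroom with the fingers shut.

>>> move_arm(offset=[[1.15, -1.12, 0], [2.3, -2.24, 0], [3.45, -3.36, 0], [4.6, -4.48, 0], [5.75, -5.6, 0]], dr=[[0, 0, 0], [0, 0, 0], [0, 0, 0], [0, 0, 0], [0, 0, 0]], fingers=[-1, -1, -1, -1, -1], force=20)

```text
clock: 1.82
eef_pos: [0.245, -0.3858, 0.2503]
orientation: [0.0, 0.993, 0.121, 0.0]
ft_force: [0.6, 0.1, 0.1]
grip_width: 0.0257
```

>>> move_arm(offset=[[1.15, -1.12, 0], [2.3, -2.24, 0], [3.45, -3.36, 0], [4.6, -4.48, 0], [5.75, -5.6, 0]], dr=[[0, 0, 0], [0, 0, 0], [0, 0, 0], [0, 0, 0], [0, 0, 0]], fingers=[-1, -1, -1, -1, -1])

```text
clock: 2.23
eef_pos: [0.3508, -0.2152, 0.2507]
orientation: [0.0, 0.993, 0.121, 0.0]
ft_force: [0.7, 0.3, 0.1]
grip_width: -0.0001
```

>>> move_arm(offset=[[1.15, -1.12, 0], [2.3, -2.24, 0], [3.45, -3.36, 0], [4.6, -4.48, 0], [5.75, -5.6, 0]], dr=[[0, 0, 0], [0, 0, 0], [0, 0, 0], [0, 0, 0], [0, 0, 0]], fingers=[-1, -1, -1, -1, -1])

```text
clock: 2.65
eef_pos: [0.4566, -0.0443, 0.2506]
orientation: [0.0, 0.993, 0.122, 0.0]
ft_force: [0.8, -1.5, 0.5]
grip_width: -0.0001
```

>>> move_arm(offset=[[1.15, -1.12, 0], [2.3, -2.24, 0], [3.45, -3.36, 0], [4.6, -4.48, 0], [5.75, -5.6, 0]], dr=[[0, 0, 0], [0, 0, 0], [0, 0, 0], [0, 0, 0], [0, 0, 0]], fingers=[-1, -1, -1, -1, -1])

```text
clock: 3.07
eef_pos: [0.5623, 0.1263, 0.2504]
orientation: [0.0, 0.993, 0.122, 0.0]
ft_force: [0.8, -1.2, -0.0]
grip_width: -0.0003
```

>>> move_arm(offset=[[1.0, -1.0, 0], [1.6, -1.6, 0.5], [1.6, -1.65, 2], [1.6, -1.65, 3], [1.6, -1.65, 3]], dr=[[0, 0, 0], [0, 0, 0], [0, 0, 0], [0, 0, 0], [0, 0, 0]], fingers=[-1, -1, -1, -1, -1])

```text
clock: 3.48
eef_pos: [0.5872, 0.1736, 0.1694]
orientation: [0.001, 0.992, 0.122, -0.006]
ft_force: [-0.9, 0.7, -0.3]
grip_width: 0.0003
```

Run:
```python
from workcell import *
import cv2,numpy as np
s=sense();print(s['clock'],s['eef_pos'],s['orientation'],s['ft_force'])
a=get_image('scene');b=get_image('top');w=get_image('wrist')
print([(d['point'],d['score']) for d in pinpoint(w,'mushroom_top')[:2]])
f=lambda i,r,c:cv2.resize(i[r[0]:r[1],c[0]:c[1]],(400,300),interpolation=cv2.INTER_CUBIC)
cv2.imwrite('pics/hov.png',np.vstack([np.hstack([f(a['color'],(150,240),(280,400)),f(b['color'],(180,280),(160,280))]),np.hstack([f(w['color'],(0,420),(0,560))]*2)]))
```

```text
3.4833 [0.5872202  0.17364955 0.16939639] [ 9.20765978e-04  9.92499661e-01  1.22103080e-01 -5.86632763e-03] [-0.93718149  0.70941627 -0.332086  ]
[([0.599, 0.1822, 0.091], 0.67), ([0.4694, 0.1302, 0.0832], 0.32)]
```

View pics/hov.png

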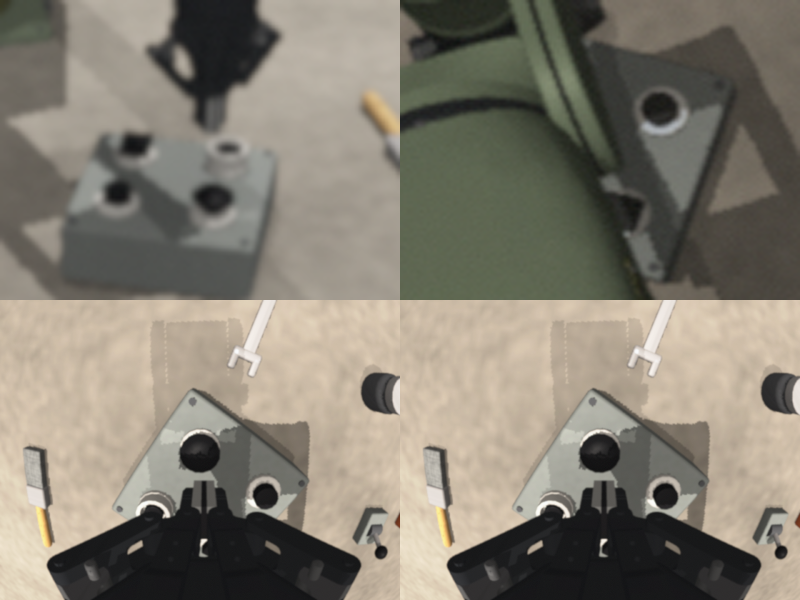

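Wrist view: the mushroom head is just ahead of the closed fingertips. The cameras agree on about (0.595, 0.180). I'll let the arm settle before going down.

>>> move_arm(offset=[[0, 0, 0], [0, 0, 0]], dr=[[0, 0, 0], [0, 0, 0]], fingers=[-1, -1])

```text
clock: 3.85
eef_pos: [0.5914, 0.1739, 0.1773]
orientation: [-0.0, 0.993, 0.121, 0.002]
ft_force: [-0.0, 0.4, -0.4]
grip_width: -0.0005
```

>>> move_arm(offset=[[0.2, -0.2, 0.8], [0.2, -0.2, 1.6], [0.2, -0.2, 2.2], [0.2, -0.2, 2.4], [0.2, -0.2, 2.4]], dr=[[0, 0, 0], [0, 0, 0], [0, 0, 0], [0, 0, 0], [0, 0, 0]], fingers=[-1, -1, -1, -1, -1])

```text
clock: 4.27
eef_pos: [0.5937, 0.1797, 0.1147]
orientation: [0.0, 0.993, 0.121, -0.001]
ft_force: [-0.2, 0.5, 0.1]
grip_width: 0.0
```

>>> move_arm(offset=[[0, 0, 0], [0, 0, 0]], dr=[[0, 0, 0], [0, 0, 0]], fingers=[-1, -1])

```text
clock: 4.43
eef_pos: [0.595, 0.1801, 0.1168]
orientation: [-0.0, 0.993, 0.122, 0.001]
ft_force: [0.9, -0.1, 0.7]
grip_width: 0.0003
```

Run:
```python
from workcell import *
import cv2,numpy as np
s=sense();print(s['clock'],s['eef_pos'],s['ft_force'])
a=get_image('scene');w=get_image('wrist')
f=lambda i,r,c:cv2.resize(i[r[0]:r[1],c[0]:c[1]],(400,300),interpolation=cv2.INTER_CUBIC)
cv2.imwrite('pics/hov2.png',np.hstack([f(a['color'],(170,230),(310,390)),f(w['color'],(210,360),(180,380))]))
```

```text
4.4333 [0.59503334 0.18013438 0.11683726] [ 0.89454303 -0.11315505  0.71726723]
```

View pics/hov2.png

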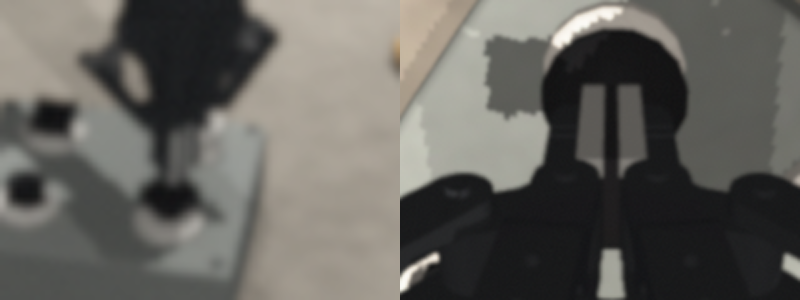

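The tips sit over the middle of the mushroom head and have not touched it yet. I'll press slowly and watch the force.

>>> move_arm(offset=[[0, 0, 0.1], [0, 0, 0.2], [0, 0, 0.3], [0, 0, 0.3], [0, 0, 0.3]], dr=[[0, 0, 0], [0, 0, 0], [0, 0, 0], [0, 0, 0], [0, 0, 0]], fingers=[-1, -1, -1, -1, -1])

```text
clock: 4.95
eef_pos: [0.5944, 0.18, 0.108]
orientation: [0.0, 0.993, 0.122, 0.0]
ft_force: [0.6, -0.2, 2.2]
grip_width: -0.0001
```

>>> move_arm(offset=[[0, 0, 0.06], [0, 0, 0.12], [0, 0, 0.18], [0, 0, 0.18], [0, 0, 0.18]], dr=[[0, 0, 0], [0, 0, 0], [0, 0, 0], [0, 0, 0], [0, 0, 0]], fingers=[-1, -1, -1, -1, -1])

```text
clock: 5.37
eef_pos: [0.5945, 0.18, 0.1036]
orientation: [-0.0, 0.993, 0.122, 0.0]
ft_force: [0.8, -0.4, 6.3]
grip_width: -0.0001
```

>>> move_arm(offset=[[0, 0, 0.02], [0, 0, 0.02]], dr=[[0, 0, 0], [0, 0, 0]], fingers=[-1, -1])

```text
clock: 5.53
eef_pos: [0.5944, 0.18, 0.1031]
orientation: [0.0, 0.993, 0.122, 0.0]
ft_force: [0.6, -0.2, 6.2]
grip_width: 0.0
```

Run:
```python
from workcell import *
import cv2,numpy as np
s=sense();print(s['clock'],s['eef_pos'],s['ft_force'])
a=get_image('scene');w=get_image('wrist')
print(sense()['ft_force'],sense()['eef_pos'])
f=lambda i,r,c:cv2.resize(i[r[0]:r[1],c[0]:c[1]],(400,300),interpolation=cv2.INTER_CUBIC)
cv2.imwrite('pics/press.png',np.hstack([f(a['color'],(170,230),(310,390)),f(w['color'],(210,360),(180,380))]))
```

```text
5.5333 [0.59443694 0.18003293 0.1031458 ] [ 0.56131084 -0.16925888  6.23497295]
[0.02039324 0.47772289 4.9751196 ] [0.59443666 0.18004458 0.10320337]
```

View pics/press.png

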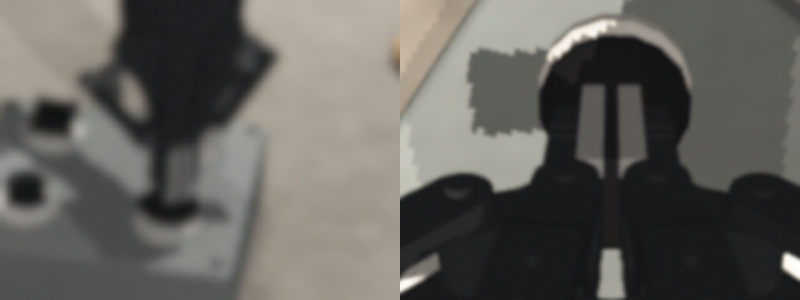

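The head is clearly lower than before. Force is about 5–6 N and the tip height implies roughly 7 mm of travel, so it counts as pressed. Releasing.

>>> move_arm(offset=[[0, 0, -0.2], [0, 0, -0.6], [0, 0, -1.6], [0, 0, -3], [0, 0, -4.4]], dr=[[0, 0, 0], [0, 0, 0], [0, 0, 0], [0, 0, 0], [0, 0, 0]], fingers=[-1, -1, -1, -1, -1])

```text
clock: 6.05
eef_pos: [0.5928, 0.1796, 0.213]
orientation: [0.0, 0.993, 0.122, -0.002]
ft_force: [0.9, 0.2, -0.7]
grip_width: -0.0002
```

Run:
```python
from workcell import *
from h import *
import cv2
a=get_image('scene')
s=sense();print(s['clock'],s['eef_pos'],s['ft_force'])
print([(d['point'],d['score']) for d in pinpoint(a,'mushroom_top')[:2]])
print([(d['point'],d['score']) for d in pinpoint(a,'isolator_tip')[:2]])
f=lambda i,r,c:cv2.resize(i[r[0]:r[1],c[0]:c[1]],(400,300),interpolation=cv2.INTER_CUBIC)
cv2.imwrite('pics/rel.png',f(a['color'],(170,245),(290,390)))
```

```text
6.1 [0.5966048  0.18071792 0.22181586] [2.53400411 1.33787152 5.82148316]
[([0.5963, 0.1852, 0.0904], 0.62)]
[([0.5074, -0.361, 0.1045], 0.59), ([0.5344, 0.1545, -0.0001], 0.37)]
```

View pics/rel.png

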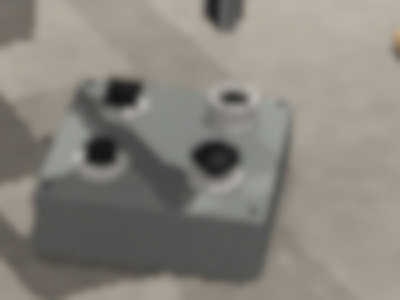

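The mushroom is back up at z about 0.090, and the other buttons are untouched. Moving across to the isolator.

>>> move_arm(offset=[[-0.8, 1.4, 0], [-1.6, 2.8, 0], [-2.4, 4.2, 0], [-3.2, 5.6, 0], [-4.0, 7.0, 0]], dr=[[0, 0, 0], [0, 0, 0], [0, 0, 0], [0, 0, 0], [0, 0, 0]], fingers=[-1, -1, -1, -1, -1])

```text
clock: 6.62
eef_pos: [0.5372, -0.0154, 0.2112]
orientation: [-0.0, 0.993, 0.122, -0.002]
ft_force: [0.4, -0.1, 0.3]
grip_width: 0.0004
```

>>> move_arm(offset=[[-0.8, 1.4, 0], [-1.6, 2.8, 0], [-2.4, 4.2, 0], [-3.2, 5.6, 0], [-4.0, 7.0, 0]], dr=[[0, 0, 0], [0, 0, 0], [0, 0, 0], [0, 0, 0], [0, 0, 0]], fingers=[-1, -1, -1, -1, -1])

```text
clock: 7.03
eef_pos: [0.4825, -0.2091, 0.2114]
orientation: [-0.001, 0.993, 0.122, -0.002]
ft_force: [0.5, 0.3, -0.4]
grip_width: 0.0001
```

>>> move_arm(offset=[[-0.8, 1.4, 0], [-1.6, 2.8, 0], [-2.4, 4.2, 0], [-3.2, 5.4, 0], [-3.2, 5.4, 0]], dr=[[0, 0, 0.7], [0, 0, 1.4], [0, 0, 2.1], [0, 0, 2.8], [0, 0, 2.8]], fingers=[-1, -1, -1, -1, -1])

```text
clock: 7.45
eef_pos: [0.4366, -0.3632, 0.2111]
orientation: [0.0, 1.0, -0.004, -0.002]
ft_force: [0.5, 0.2, -0.6]
grip_width: 0.0
```

>>> move_arm(offset=[[0, 0, 0], [0, 0, 0]], dr=[[0, 0, 0], [0, 0, 0]], fingers=[-1, -1])

```text
clock: 7.62
eef_pos: [0.4388, -0.3574, 0.2116]
orientation: [-0.001, 1.0, -0.0, -0.001]
ft_force: [0.6, 0.2, -0.9]
grip_width: 0.0002
```

Run:
```python
from workcell import *
import cv2,numpy as np
w=get_image('wrist')
for t in ['isolator_tip','isolator_base']:print(t,[(d['point'],d['score']) for d in pinpoint(w,t)[:2]])
s=sense();print(s['clock'],s['eef_pos'],s['orientation'],s['ft_force'])
cv2.imwrite('pics/w3.png',w['color'])
```

```text
isolator_tip [([0.5043, -0.3583, 0.1035], 0.81), ([0.3673, -0.0615, 0.03], 0.18)]
isolator_base [([0.5027, -0.3541, 0.1009], 0.73), ([0.5431, -0.3592, 0.0022], 0.65)]
7.7667 [ 0.43971788 -0.35679234  0.21245224] [-4.72182090e-04  9.99999521e-01  7.55189342e-04 -4.06618914e-04] [ 0.74025262 -0.05070861  0.21009085]
```

View pics/w3.png

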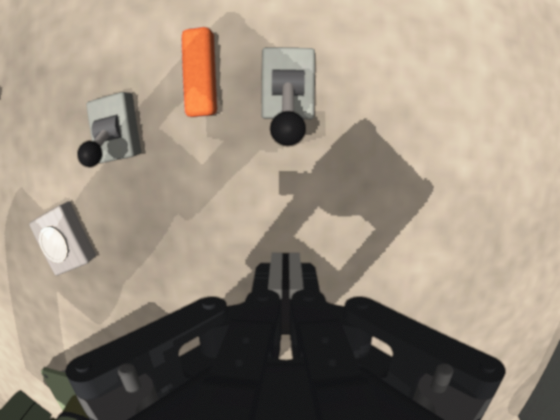

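The isolator is straight ahead of the tips, with its ball at (288,128) and the push direction aligned. Lowering behind the ball.

>>> move_arm(offset=[[0, 0.05, 1.2], [0, 0.05, 2.4], [0, 0.05, 3.6], [0, 0.05, 4.2], [0, 0.05, 4.2]], dr=[[0, 0, 0], [0, 0, 0], [0, 0, 0], [0, 0, 0], [0, 0, 0]], fingers=[-1, -1, -1, -1, -1])

```text
clock: 8.18
eef_pos: [0.438, -0.3566, 0.1043]
orientation: [-0.003, 1.0, 0.001, -0.003]
ft_force: [0.2, 0.2, -1.0]
grip_width: -0.0001
```

>>> move_arm(offset=[[0.2, 0, 0], [0.5, 0, 0], [0.8, 0, 0], [1.1, 0, 0], [1.4, 0, 0]], dr=[[0, 0, 0], [0, 0, 0], [0, 0, 0], [0, 0, 0], [0, 0, 0]], fingers=[-1, -1, -1, -1, -1])

```text
clock: 8.6
eef_pos: [0.4761, -0.3598, 0.109]
orientation: [0.001, 1.0, -0.0, 0.001]
ft_force: [0.8, 0.7, 0.1]
grip_width: 0.0002
```

>>> move_arm(offset=[[0.2, 0, 0], [0.5, 0, 0], [0.8, 0, 0], [1.1, 0, 0], [1.4, 0, 0]], dr=[[0, 0, 0], [0, 0, 0], [0, 0, 0], [0, 0, 0], [0, 0, 0]], fingers=[-1, -1, -1, -1, -1])

```text
clock: 9.02
eef_pos: [0.5103, -0.3596, 0.1078]
orientation: [0.0, 1.0, -0.0, 0.0]
ft_force: [-1.4, 0.1, 0.4]
grip_width: 0.0001
```

Run:
```python
from workcell import *
import cv2,numpy as np
w=get_image('wrist');a=get_image('scene')
for t in ['isolator_tip']:print(t,[(d['point'],d['score']) for d in pinpoint(w,t)[:2]],[(d['point'],d['score']) for d in pinpoint(a,t)[:2]])
s=sense();print(s['clock'],s['eef_pos'],s['ft_force'])
f=lambda i,r,c:cv2.resize(i[r[0]:r[1],c[0]:c[1]],(400,300),interpolation=cv2.INTER_CUBIC)
cv2.imwrite('pics/p4.png',np.hstack([f(a['color'],(170,260),(120,240)),f(w['color'],(150,360),(140,420))]))
```

```text
isolator_tip [([0.535, -0.3554, 0.1108], 0.8)] [([0.538, -0.359, 0.1125], 0.49)]
9.2167 [ 0.50975128 -0.35947644  0.10753719] [-1.04072233  0.00841313 -0.5802632 ]
```

View pics/p4.png

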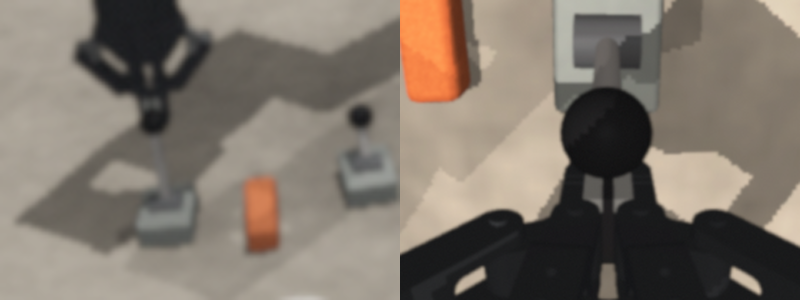

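The lever is near upright and the tips are centred on the ball. I'll continue gently toward the stop.

>>> move_arm(offset=[[0.3, 0, 0], [0.6, 0, 0], [0.9, 0, 0], [1.2, 0, 0], [1.5, 0, 0]], dr=[[0, 0, 0], [0, 0, 0], [0, 0, 0], [0, 0, 0], [0, 0, 0]], fingers=[-1, -1, -1, -1, -1])

```text
clock: 9.63
eef_pos: [0.5478, -0.3596, 0.1077]
orientation: [0.0, 1.0, -0.0, -0.0]
ft_force: [-0.6, 0.3, -0.8]
grip_width: -0.0002
```

>>> move_arm(offset=[[0.1, 0, 0], [0.2, 0, 0], [0.3, 0, 0], [0.3, 0, 0]], dr=[[0, 0, 0], [0, 0, 0], [0, 0, 0], [0, 0, 0]], fingers=[-1, -1, -1, -1])

```text
clock: 9.97
eef_pos: [0.5548, -0.3595, 0.1077]
orientation: [-0.0, 1.0, -0.0, 0.0]
ft_force: [0.5, -0.2, 0.2]
grip_width: -0.0005
```

>>> move_arm(offset=[[0.06, 0, 0], [0.12, 0, 0], [0.12, 0, 0]], dr=[[0, 0, 0], [0, 0, 0], [0, 0, 0]], fingers=[-1, -1, -1])

```text
clock: 10.22
eef_pos: [0.5575, -0.3596, 0.1079]
orientation: [0.0, 1.0, -0.0, 0.0]
ft_force: [-0.7, -0.4, -0.6]
grip_width: 0.0001
```

>>> move_arm(offset=[[0.06, 0, 0], [0.12, 0, 0], [0.12, 0, 0]], dr=[[0, 0, 0], [0, 0, 0], [0, 0, 0]], fingers=[-1, -1, -1])

```text
clock: 10.47
eef_pos: [0.5607, -0.3596, 0.1078]
orientation: [0.0, 1.0, -0.0, 0.0]
ft_force: [0.3, -0.2, -0.3]
grip_width: 0.0
```

Run:
```python
from workcell import *
import cv2,numpy as np
w=get_image('wrist');a=get_image('scene')
for t in ['isolator_tip']:print(t,[(d['point'],d['score']) for d in pinpoint(w,t)[:2]],[(d['point'],d['score']) for d in pinpoint(a,t)[:2]])
s=sense();print(s['clock'],s['eef_pos'],s['ft_force'])
f=lambda i,r,c:cv2.resize(i[r[0]:r[1],c[0]:c[1]],(400,300),interpolation=cv2.INTER_CUBIC)
cv2.imwrite('pics/p5.png',np.hstack([f(a['color'],(170,260),(120,240)),f(w['color'],(150,360),(140,420))]))
```

```text
isolator_tip [([0.5829, -0.3584, 0.1007], 0.59)] [([0.588, -0.36, 0.1024], 0.47)]
10.6667 [ 0.56068007 -0.35965265  0.10795295] [ 0.1156994  -0.53524008  0.11803516]
```

View pics/p5.png

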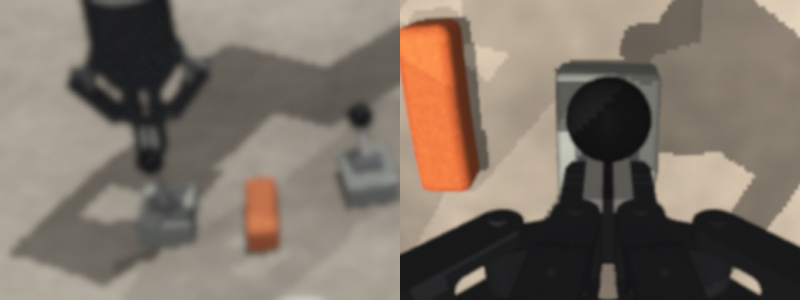

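No stop force yet, so I'm creeping on.

>>> move_arm(offset=[[0.06, 0, 0], [0.12, 0, 0], [0.12, 0, 0]], dr=[[0, 0, 0], [0, 0, 0], [0, 0, 0]], fingers=[-1, -1, -1])

```text
clock: 10.92
eef_pos: [0.5619, -0.3596, 0.1078]
orientation: [-0.0, 1.0, -0.0, -0.002]
ft_force: [-4.7, -0.4, 2.5]
grip_width: 0.0
```

Motion stalled 2 mm short with −4.7 N, so the lever is on its stop. Backing off, then up and checking.

>>> move_arm(offset=[[-0.3, 0, 0], [-1, 0, 0], [-2, 0, 0], [-3.2, 0, 0], [-4.4, 0, 0]], dr=[[0, 0, 0], [0, 0, 0], [0, 0, 0], [0, 0, 0], [0, 0, 0]], fingers=[-1, -1, -1, -1, -1])

```text
clock: 11.33
eef_pos: [0.4529, -0.3594, 0.1079]
orientation: [0.0, 1.0, 0.0, 0.001]
ft_force: [1.0, 0.6, 0.0]
grip_width: 0.0001
```

>>> move_arm(offset=[[0, 0, -1], [0, 0, -2.5], [0, 0, -4], [0, 0, -5], [0, 0, -5]], dr=[[0, 0, 0], [0, 0, 0], [0, 0, 0], [0, 0, 0], [0, 0, 0]], fingers=[-1, -1, -1, -1, -1])

```text
clock: 11.75
eef_pos: [0.4559, -0.3616, 0.2397]
orientation: [0.004, 1.0, -0.0, 0.006]
ft_force: [0.8, -0.7, 0.8]
grip_width: 0.0003
```

Run:
```python
from workcell import *
from h import *
import cv2
w=get_image('wrist');a=get_image('scene');b=get_image('top')
for t in ['isolator_tip','isolator_base','shortlever_tip','mushroom_top']:
  for p in (w,a,b): print(t,[(np.round(d['point'],4),round(d['score'],2)) for d in pinpoint(p,t)[:1]])
P=cloud(b);m=(P[...,0]>.5)&(P[...,0]<.65)&(P[...,1]>-.41)&(P[...,1]<-.31)&(P[...,2]>.085)&(P[...,2]<.13)
q=P[m];print(len(q), q.min(0) if len(q) else 0,q.max(0) if len(q) else 0)
s=sense();print(s['clock'],s['eef_pos'],s['ft_force'])
f=lambda i,r,c:cv2.resize(i[r[0]:r[1],c[0]:c[1]],(400,300),interpolation=cv2.INTER_CUBIC)
cv2.imwrite('pics/p6.png',np.vstack([np.hstack([f(a['color'],(140,300),(130,370)),f(w['color'],(0,420),(0,560))]),np.hstack([f(b['color'],(0,420),(0,560)),f(a['color'],(175,250),(150,250))])]))
```

```text
isolator_tip [(array([ 0.5838, -0.3556,  0.0992]), 0.77)]
isolator_tip [(array([ 0.5899, -0.3609,  0.104 ]), 0.52)]
isolator_tip [(array([ 0.587 , -0.3597,  0.1004]), 0.62)]
isolator_base [(array([ 5.400e-01, -3.577e-01, -3.000e-04]), 0.63)]
isolator_base [(array([ 0.5411, -0.3591, -0.0019]), 0.63)]
isolator_base [(array([ 0.5398, -0.3634,  0.0021]), 0.83)]
shortlever_tip [(array([ 0.484 , -0.1736,  0.0669]), 0.93)]
shortlever_tip [(array([ 0.4878, -0.1702,  0.0649]), 0.38)]
shortlever_tip [(array([ 0.4864, -0.1728,  0.0699]), 0.54)]
mushroom_top []
mushroom_top [(array([0.5915, 0.1848, 0.0917]), 0.63)]
mushroom_top [(array([0.5942, 0.1783, 0.0921]), 0.69)]
100 [ 0.56911391 -0.37432259  0.08614338] [ 0.59575979 -0.34853572  0.11649179]
12.5 [ 0.453497   -0.35953032  0.23269995] [ 0.99584736 -0.48914067  0.26329921]
```

View pics/p6.png

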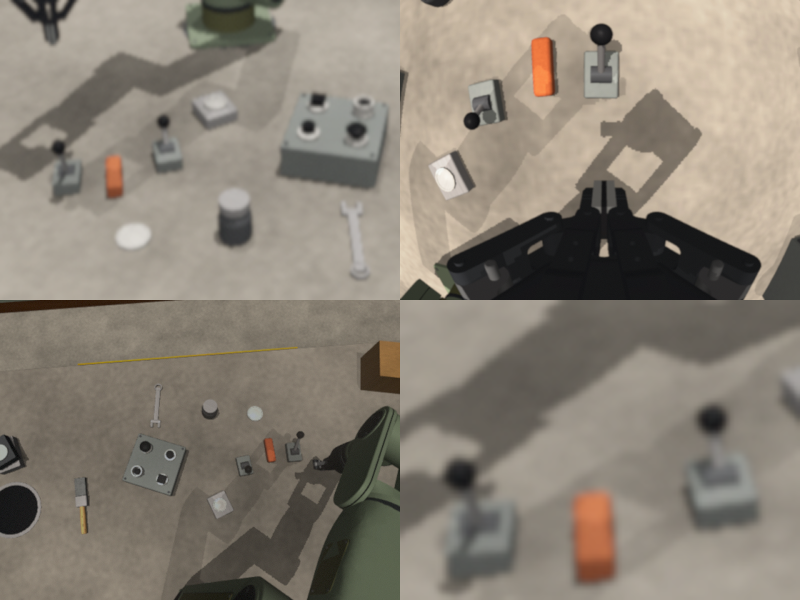

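The isolator ball is at x about 0.585, which is the expected 0.5 rad lean past upright. The mushroom is up, the short lever and the loose items have not moved, and the hand is clear.

```bash
python3 -c "
from workcell import *
print(hand_in(), sense()['clock'])"
```

```text
the job is handed in; nothing more can be done
the job is handed in; nothing more can be done
```

The belt grinder is shut down, in the order asked, and I handed the job in after about 12.5 s of the 48 s allowed.

- **Stop button:** With the fingers shut, I pressed the mushroom button down about 7 mm, reading 5–6 N, and let go. Afterwards the cameras put its top at 0.091–0.092 m, which is its rest height.
- **Isolator:** I pushed the longer lever over until it stalled at about 5 N against its stop, then backed off. Its ball is now at x of about 0.585 m, 45 mm beyond the base centre, which matches the 0.5 rad lean at "off".
- **Everything else:** The short lever measured in the same place as before. The other three buttons and the loose items looked undisturbed in the final pictures; I checked those by eye only.
- **Hand:** It finished clear, with the gripper at a height of about 0.23 m.

No check failed. The camera estimates of the ball and button positions differed by up to about 6 mm. The force reading was noisy (about ±1 N), and the joint values themselves cannot be read directly.

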